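# Lay the tilting panel rest flat

## Robot

A 7-joint arm with a two-finger parallel gripper is mounted at the origin on the work surface. World frame = base frame: x ahead of the robot, y to its left, z up, the work surface at z = 0. Lengths are in m, angles in rad, forces in N, time in s.
With the tool pointing down it reaches from about 0.425 to 1.025 m from the base axis. Payload 3.6 kg.
Tool frame: the origin (TCP) lies on the centre line of the jaws, within the pads' length; the fingertips stand 14 mm ahead of it and the grasp point (between the pads) lies 5 mm behind it; z points along the fingers, y is the line along which they close (so a half turn about z gives the same grasp; the last joint's range is limited). The gripper opens to 85 mm and grips with 20 to 120 N. Pads are 22 mm wide; open, the fingers measure 114 mm over their backs; the gripper's body (76 mm by 85 mm) begins 54 mm behind the grasp point. The pads swing forward as they close: fully open they stand 13 mm farther back than shut.
Start: joints at [-1.405, 0.591, 0.048, 1.609, -0.033, 0.943, -0.034], TCP at [0.186, 0.701, 0.245] pointing down, gripper open.
Joint ranges: [-2.69, 2.69], [-0.47, 2.24], [-1.27, 1.36], [0.19, 2.51], [-1.53, 4.68], [0.08, 2.07], [-3.09, 3.09]. Speed limits (rad/s): [2.57, 2.57, 3.14, 3.14, 3.14, 3.14, 3.14].

## Interface

Orientations are given as [roll, pitch, yaw] about the fixed x, y, z axes, in that order (R = Rz(yaw) Ry(pitch) Rx(roll)).
In Python, from rig import telemetry, viewer, job, finder gives the robot as it stands. The module is installed in compiled form; this text tells all that it offers.
- The arm moves only by the tool carry_out, never from a script. Its argument "moves" is text: rows parted by semicolons, each of 7 numbers parted by spaces: the shift along the world's x, y, z in cm, then the turn, a rotation vector about the world's x, y, z in degrees, then the opening, from 0 (shut) to 1 (fully open). A call has 1 to 12 rows; each row shifts and turns the commanded pose from where the row before left it; what a row does not reach is not made up. A row lasts 1/12 s, in which the tool goes at most 41.7 mm and 7.16 degrees, less where a joint would pass 70% of its speed; a pose out of reach is approached as far as the arm can. A call is refused whole if a number of a shift passes 4.17 or a number of a turn 7.16, either way. A call with a gripper value outside its range is refused whole. The fingers move at their own pace and stop on an object; "newtons" is the grip in N (left out, the last holds). Time passes only in rows, so rows that do not move let the fingers close. It gives the time, the measured TCP pose, the force, the opening and the grip force at its end, in the units of the state.
- telemetry.get_state(): the state, without advancing time (a new reading comes with each control period).
- viewer.camera(name): name is "scene" or "top" or "wrist"; returns the picture (384x512x3 uint8, red, green, blue); there is no depth.
- viewer.calibration(name): a dict with "intrinsics" (3x3 intrinsics, pixels), "cam_to_world" (4x4, takes a point from camera to world coordinates); the wrist camera has in their place "T_tool_cam" (4x4, takes a point from camera to tool coordinates, whose origin is the TCP and whose axes are the flange's). Camera axes: x right, y down, z forward; pixel columns grow to the right and rows downward; lengths in m; the calibration is good to about 2 mm. A picture is of the moment at which its call begins: read the wrist's pose just before it. calibration takes no time and is no camera call.
- job.hand_in(): hands the job in; it is judged then, once.
Trained networks look in the newest picture that a camera, given by its name, has taken for a name from the list of things; names that differ only in an ending like _2 or _b are one class to them, and where a whole thing is asked for, a point or a joint stands for the part that bears it (a point fixed in the world has none). Each returns a list of dicts, best first, with "p" (0 to 1); they miss things now and then, are a little off and sometimes report something else, mostly with a low value. They report only what shows in the picture. A call takes as long as a camera call.
- finder.find_in(target, camera): "position" ([column, row] as shares, 0 to 1, of the picture: columns of its width, rows of its height, amid what is visible of it).
- finder.outline_of(target, camera): "mask" (384x512 bool, what is visible of it) and "position" ([column, row] as shares, 0 to 1, of the picture: columns of its width, rows of its height, amid what is visible of it).
The state is a dict: "time_s": time; "joint_pos": joint angles; "joint_vel": joint speeds; "tau": joint torques, N m; "eef_pos": TCP position; "tool_rot": TCP orientation; "force": force on the tool from outside, world axes, zero at the start; "ft_torque": the same for the moment, N m; "grip_width": opening from 0.0 (shut) to 1.0 (fully open); "finger_force": force on a finger pad.
Only numpy, scipy, OpenCV 4.12 (cv2) and the standard library are available. Lean on these libraries where they do the work, as an engineer would, in place of code of your own. Each camera call takes 0.05 s, during which the arm holds its last target. There are 200 camera calls.

## Task

The oak panel on the tilting rest has to lie flat before its knots are filled. Press the thumb plate of the ratchet pawl down until the pawl is free of its teeth, keep it pressed and push the rest down with it, without slamming or forcing it, until it lies flat on its buffers; then let go so that the pawl springs back. Only push with the fingers: do not raise the rest, and leave everything else on the bench where it is.

Things in the scene. Friction and masses are not known exactly. Their poses are not given: they have to be found in the camera images.
- stand: tilting panel rest: low grey steel frame 330 x 250 mm screwed to the bench, with a hinged oak panel (270 x 212 x 22 mm between two dark steel arms) and, outside one arm, a round ratchet plate with saw teeth on top and a long steel pawl bar. Origin: frame's centre at bench level; x: level, from the hinge to the panel's free (raised) edge; y: along the hinge to the ratchet side; z up.
- hinge (a point): point on the rest's hinge axis in the plane of the ratchet and pawl bar: at x -150, y +130, z 62 mm in the stand's frame. The hinge axis is parallel to the stand's y axis.
- rest (a joint): tilt of the rest (arms, panel, pawl bar), rad: 0 = level on its rubber buffers, 0.80 = top; starts between about 0.35 and 0.72. With the pawl home, teeth stop it from sinking at 0.19, 0.35, 0.50, 0.66 (up to 0.157 of play above a tooth). The hinge is stiff: the rest stays where it is left; with the pawl free, 6 to 18 N on the thumb plate push it down.
- pawl (a joint): angle of the pawl bar against the rest, rad: 0 = sprung home, nose between the teeth; from 0.10 the nose is clear of them; 0.15 = bar on its stop. It turns about a pin parallel to the hinge, on the arm, 62 mm out from the hinge axis and 62 mm above it (rest level). Its spring takes 2.5 to 5 N at the thumb plate and returns it when let go.
- thumb_plate (a point): centre of the upper face of the ribbed steel thumb plate (42 x 36 x 6 mm) at the pawl bar's free end, beside the panel's free corner. In the bar's axes 187 mm out from the pawl's pin, 18 mm above it, 6 mm to +y. Pressing it 19 mm frees the pawl, 28 mm reaches the stop. With the rest level its height is 142 mm released, 113 mm pressed (20 mm above the panel's top).
- block: aluminium cooling block 160 x 75 x 22 mm with a black bow handle, 71 mm high in all, loose; origin under its centre
- puck: turned dark wooden hand block, 72 mm across and 32 mm high, loose, near the rest's free edge; origin under its centre
- stick1: brown filler stick 190 x 12 x 12 mm, loose, on the bench near the rest; origin under its centre
- stick2: another filler stick of the same size, loose; origin under its centre
- tape: black tape measure 72 x 70 x 37 mm, loose, beside the rest; origin under its centre
- mallet: beech mallet 305 mm long, 56 mm high, lying, loose; origin on the bench below its handle, 130 mm from the head's middle
- square: joiner's try square lying flat: dark wooden stock 125 x 30 x 18 mm and steel blade 170 x 40 x 4 mm, loose; origin under the stock's centre
- gun: black and yellow knot-filler gun, about 270 mm high, standing nose down on its wire bracket, loose; origin on the bench between nose and bracket

How it is judged:
On the way, in this order (a step that is already met when the one before it is completed fails the run):
1. the pawl is pressed clear of the teeth while the rest is still raised (value of joint pawl above 0.105 rad and value of joint rest above 0.25 rad), for 0.1 s.
2. the rest is pushed down flat (value of joint rest below 0.035 rad), for 0.1 s.
At the end, for the whole second after the job is handed in: The rest lies level on its buffers (within 0.035 rad), still, the pawl bar has sprung home (under 0.03 rad), and every loose thing is within 30 mm of where it was (value of joint rest below 0.035 rad and velocity of joint rest between -0.05 and 0.05 rad/s and value of joint pawl below 0.03 rad and not (distance of block from where it was at the start of the episode above 0.03 m) and not (distance of puck from where it was at the start of the episode above 0.03 m) and not (distance of stick1 from where it was at the start of the episode above 0.03 m) and not (distance of stick2 from where it was at the start of the episode above 0.03 m) and not (distance of tape from where it was at the start of the episode above 0.03 m) and not (distance of mallet from where it was at the start of the episode above 0.03 m) and not (distance of square from where it was at the start of the episode above 0.03 m) and not (distance of gun from where it was at the start of the episode above 0.03 m)); the robot touches nothing.
It fails at once if the rest slams down (faster than 2 rad/s) (velocity of joint rest below -2 rad/s).
It fails at once if the stand or its rest is forced with more than 50 N (contact force between any of the fingers, the arm and stand above 50 N).
It fails at once if the rest is raised to the top of its travel (value of joint rest above 0.78 rad).
It fails at once if a loose thing on the bench is lifted or pushed away by more than 30 mm (distance of any of block, puck, stick1, stick2, tape, mallet, square, gun from where it was at the start of the episode above 0.03 m).
It also fails if it takes over 35 s, if anything falls off the work surface, if the arm or the gripper's body presses on something with over 40 N, if the wrist force passes 120 N, or if a joint passes its speed limit or range.

## Working session

There is one attempt and no reset: what is moved stays moved. The work goes in short steps, Python scripts to look and compute and a tool call to move; the robot and the scene stay as the last step left them, time stands still between calls to the robot, and variables do not carry over. Pictures are saved under pics/ and viewed, at most 10 in all, crops included, and the job is handed in when it is done.

Besides the shell and the picture viewer there is one more tool, called after "Emit:" in YAML: its name, and indented under it one key for each argument. carry_out: Moves the arm, as the interface text tells. Its arguments: {"type":"object","properties":{"moves":{"type":"string"},"newtons":{"type":"number"}},"required":["moves"]}

```bash
mkdir -p pics; python3 - <<'E'
from rig import telemetry, viewer, finder
import cv2, numpy as np
s=telemetry.get_state(); print(s['time_s'],s['eef_pos'],s['tool_rot'],s['grip_width'],s['force'])
ims=[]
for c in ("scene","top"):
    im=viewer.camera(c); cv2.imwrite(f"pics/{c}0.png",im[...,::-1])
    k=viewer.calibration(c); print(c,k['intrinsics'].tolist(),np.round(k['cam_to_world'],4).tolist())
    for t in ("thumb_plate","stand","rest","pawl","puck","tape"):
        for d in finder.find_in(t,c)[:2]: print(c,t,round(d['p'],2),np.round(np.array(d['position'])*[512,384],1))
E
```

```text
0.0 [0.18532286 0.70008578 0.24410776] [-3.13929483e+00  1.37945176e-04  2.88290833e+00] 0.9996426621224304 [-0.82782319 -0.82701917  0.37836001]
scene [[382.88399146901094, 0.0, 250.11317859568157], [0.0, 382.88399146901094, 188.96140738404642], [0.0, 0.0, 1.0]] [[0.6393, 0.6454, -0.4181, 0.9922], [0.769, -0.5356, 0.349, -0.4379], [0.0013, -0.5446, -0.8387, 1.0795], [0.0, 0.0, 0.0, 1.0]]
scene thumb_plate 0.65 [312.  181.9]
scene stand 0.55 [279.4 179.4]
scene stand 0.44 [208.8 300.2]
scene rest 0.57 [277.8 166. ]
scene rest 0.56 [278.2 178.5]
scene pawl 0.67 [280.5 178.2]
scene pawl 0.62 [306.1 185.6]
scene puck 0.82 [183.6 268.5]
scene puck 0.54 [392.8 132.1]
scene tape 0.84 [306.2 247.1]
top [[366.5730399496479, 0.0, 253.72434131022203], [0.0, 366.5730399496479, 194.19278140063764], [0.0, 0.0, 1.0]] [[-0.0151, -0.9974, 0.0709, 0.4242], [-0.9998, 0.0143, -0.012, -0.0145], [0.011, -0.0711, -0.9974, 1.3526], [0.0, 0.0, 0.0, 1.0]]
top thumb_plate 0.83 [233.  154.3]
top rest 0.64 [225.  193.9]
top pawl 0.55 [231.7 152.2]
top puck 0.51 [333.5 182.1]
top puck 0.41 [238.6 153.3]
top tape 0.73 [245.2 135. ]
top tape 0.35 [345.9 224.7]
```

```bash
python3 - <<'E'
import cv2
a=cv2.imread('pics/scene0.png');b=cv2.imread('pics/top0.png')
cv2.imwrite('pics/s_big.png',cv2.resize(a[70:330,120:460],(784,600),interpolation=cv2.INTER_CUBIC))
cv2.imwrite('pics/t_big.png',cv2.resize(b[80:280,120:380],(780,600),interpolation=cv2.INTER_CUBIC))
E
```

```text
(no output)
```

View pics/s_big.png

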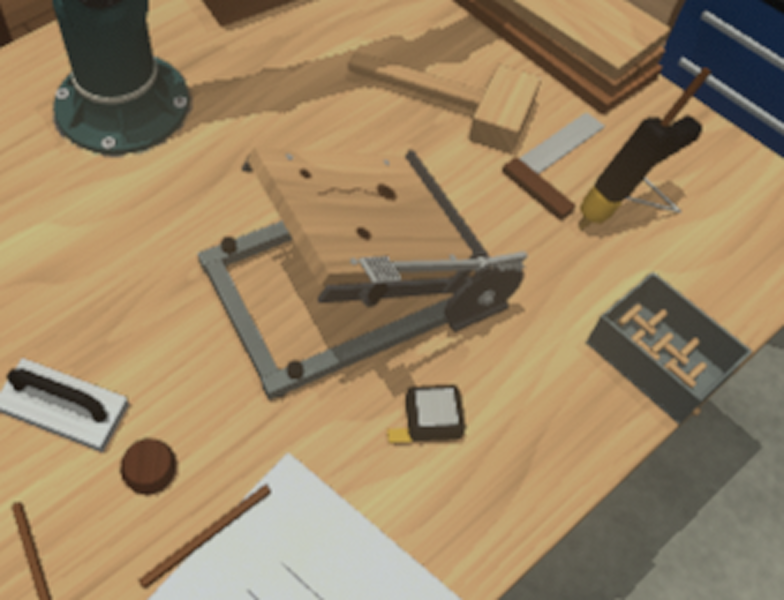

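View pics/t_big.png

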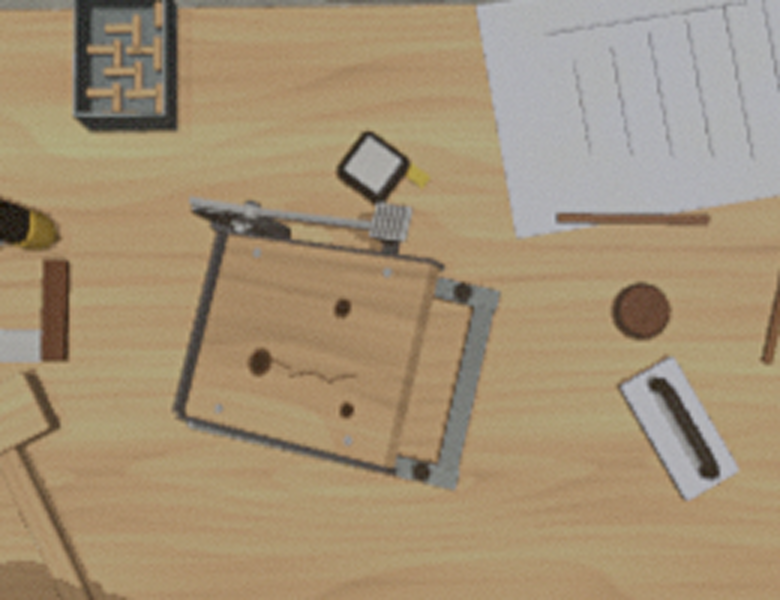

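The top view shows the thumb plate at (250,154). The scene view shows it at about (285,186). The frame's free-edge corners are at top crop (499,290) and (455,488), and at scene crop (272,392) and (202,258).

```bash
cat > h.py <<'E'
import numpy as np, cv2
from rig import viewer
def P(c):
    k=viewer.calibration(c); return k['intrinsics']@np.linalg.inv(k['cam_to_world'])[:3]
def tri(s,t):
    s=np.array([120+s[0]/2.306,70+s[1]/2.308]); t=np.array([120+t[0]/3,80+t[1]/3])
    X=cv2.triangulatePoints(P('scene'),P('top'),s,t)[:,0]; X=X[:3]/X[3]
    e=[np.round((p@np.r_[X,1])[:2]/(p@np.r_[X,1])[2]-u,1) for p,u in((P('scene'),s),(P('top'),t))]
    return X,e
E
python3 - <<'E'
from h import *
for n,s,t in [('plate',(381,268),(390,222)),('cornR',(272,392),(499,290)),('cornL',(202,258),(455,488)),
 ('barend',(524,257),(192,202)),('tape',(437,407),(374,166)),
 ('panelcornerR',(325,278),(436,264)),('buffR',(295,370),(463,292)),('buffL',(229,244),(421,472)),('hingeL',(410,152),(180,412))]:
    X,e=tri(s,t); print(n,X.round(4),e)
E
```

```text
plate [ 0.6273 -0.0167  0.2461] [array([-0.8,  0. ]), array([-0.6, -0.5])]
cornR [ 0.5828 -0.1476  0.0265] [array([-1.,  0.]), array([-0.8, -0.6])]
cornL [ 0.3447 -0.0893  0.0135] [array([-1.3,  0. ]), array([-1.1, -0.7])]
barend [0.6775 0.2076 0.1138] [array([-0.7,  0.1]), array([-0.5, -0.4])]
tape [0.7369 0.002  0.0299] [array([-1.1,  0.1]), array([-0.7, -0.6])]
panelcornerR [ 0.5866 -0.064   0.2236] [array([-0.6,  0. ]), array([-0.5, -0.4])]
buffR [ 0.5797 -0.1045  0.0308] [array([-0.6,  0. ]), array([-0.5, -0.4])]
buffL [ 0.3641 -0.05    0.0345] [array([-0.6,  0. ]), array([-0.5, -0.3])]
hingeL [0.4405 0.2255 0.0997] [array([-1.1,  0.1]), array([-0.9, -0.8])]
```

Emit:
carry_out:
  moves: "0 0 3.9 0 0 0 0;0 0 3.9 0 0 0 0;0 0 3.9 0 0 0 0;0 0 3.9 0 0 0 0;2.2 -3.4 0 0 0 0 0;2.2 -3.4 0 0 0 0 0;2.2 -3.4 0 0 0 0 0;2.2 -3.4 0 0 0 0 0;2.2 -3.4 0 0 0 0 0;2.2 -3.4 0 0 0 0 0;2.2 -3.4 0 0 0 0 0;2.2 -3.4 0 0 0 0 0"
  newtons: 40

```text
time_s: 1.7
eef_pos: [0.3623, 0.4269, 0.4016]
tool_rot: [3.141, 0.0, 2.883]
force: [0.7, 0.6, 0.1]
grip_width: -0.001
finger_force: 0.0
```

Emit:
carry_out:
  moves: "2.2 -3.4 0 0 0 0 0;2.2 -3.4 0 0 0 0 0;2.2 -3.4 0 0 0 0 0;2.2 -3.4 0 0 0 0 0;2.2 -3.4 0 -2.8 0.7 0 0;2.2 -3.4 0 -2.8 0.7 0 0;2.2 -3.4 0 -2.8 0.7 0 0;2.2 -3.4 0 -2.8 0.7 0 0;2.2 -3.4 0 -2.8 0.7 0 0;2.2 -3.4 0 -2.8 0.7 0 0;2.2 -3.4 0 -2.8 0.7 0 0;2.2 -3.4 0 -2.8 0.7 0 0"

```text
time_s: 2.7
eef_pos: [0.6265, 0.0193, 0.4016]
tool_rot: [-2.737, 0.006, 2.884]
force: [0.6, -0.3, 0.6]
grip_width: 0.002
finger_force: 0.0
```

Emit:
carry_out:
  moves: "0.3 -0.3 -2.7 0 0 0 0;0.3 -0.3 -2.7 0 0 0 0;0.2 -0.4 -2.6 0 0 0 0;0 0 0 0 0 0 0"

```text
time_s: 3.03
eef_pos: [0.6306, 0.0101, 0.3161]
tool_rot: [-2.734, -0.003, 2.882]
force: [-1.6, -0.8, 0.0]
grip_width: -0.001
finger_force: 0.0
```

```bash
python3 - <<'E'
from h import *
from rig import telemetry
from scipy.spatial.transform import Rotation as Rn
s=telemetry.get_state(); print(s['time_s'],s['eef_pos'],s['tool_rot'])
w=viewer.camera('wrist')[...,::-1]; t=viewer.camera('scene')[...,::-1]
k=viewer.calibration('wrist'); print(k.keys())
T=np.eye(4);T[:3,:3]=Rn.from_euler('xyz',s['tool_rot']).as_matrix();T[:3,3]=s['eef_pos']
w=w.copy();t=t.copy()
tip=(T@[0,0,.014,1]); print('tip',tip[:3],'toolz',T[:3,2],'tooly',T[:3,1])
M=np.linalg.inv(T@k['T_tool_cam'])[:3]
for X,c in [((.627,-.017,.246),(0,0,255)),((.628,-.020,.2516),(0,255,0)),(tip[:3],(255,0,0))]:
    for im,p in((w,k.get('intrinsics',viewer.calibration('top')['intrinsics'])@M),(t,P('scene'))):
        u=p@np.r_[X,1];u=u[:2]/u[2];print(u.round(1))
        if im is w: cv2.circle(im,tuple(int(v) for v in u),2,c,-1)
a=cv2.resize(t[120:270,200:400],(800,600),interpolation=cv2.INTER_CUBIC)
cv2.imwrite('pics/w1.png',w);cv2.imwrite('pics/s1.png',a)
E
```

```text
3.0333 [0.63061347 0.01010161 0.31614997] [-2.7343978  -0.00331885  2.88238133]
dict_keys(['intrinsics', 'T_tool_cam'])
tip [0.62915108 0.00475329 0.30329474] toolz [-0.10445672 -0.38202341 -0.91823031] tooly [ 0.23409006  0.88789626 -0.39603292]
[264.4 211. ]
[284.3 186.2]
[258.2 215. ]
[283.9 185.9]
[260.7 241.7]
[293.  169.5]
```

View pics/w1.png

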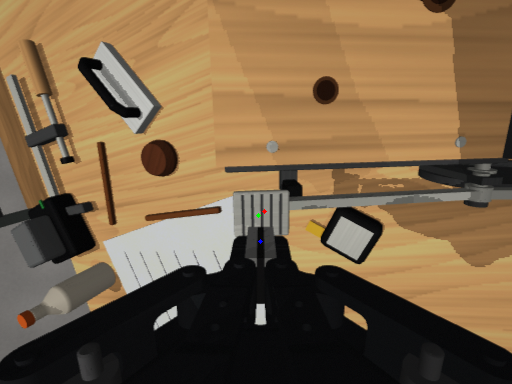

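View pics/s1.png

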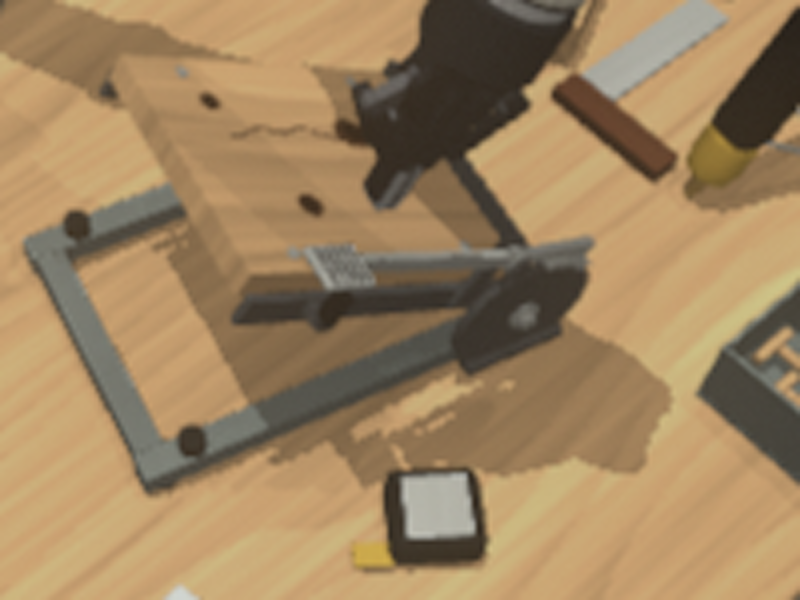

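The wrist view shows the plate centred at about (261,213), between my two estimates (264,211) and (258,215), so the plate position holds. Next I'll compute the press and the arc.

```bash
cat > arc.py <<'E'
import numpy as np
xs=np.array([-.238,-.971,0]);ys=np.array([.971,-.238,0]);z=np.array([0,0,1])
H0=np.array([.665,.156,.062])
R=lambda a:np.array([[np.cos(a),-np.sin(a)],[np.sin(a),np.cos(a)]])
def plate(th,ph):
    p=R(th)@[.062,.062]+R(th-ph)@[.187,.018]
    return H0+p[0]*xs+.006*ys+p[1]*z
def tcp(th,ph,tau): return plate(th,ph)-.014*(np.sin(tau)*xs-np.cos(tau)*z)
E
python3 - <<'E'
from arc import *
off=np.array([.6275,-.0185,.249])-plate(.5,0); print('off',off)
prev=np.array([.6306,.0101,.3161])
for th,ph,tau in [(.5,0,.404),(.5,.11,.404),(.5,.15,.404)]+[(t,.155,max(.404-(.5-t)*.9,0)) for t in np.arange(.45,-.03,-.05)]:
    p=tcp(th,ph,tau)+off; print(round(th,2),ph,round(tau,3),p.round(4),'d_cm',((p-prev)*100).round(2)); prev=p
E
```

```text
off [-0.00044696  0.00186726 -0.00258356]
0.5 0 0.404 [ 0.6288 -0.0132  0.2619] d_cm [-0.18 -2.33 -5.42]
0.5 0.11 0.404 [ 0.6263 -0.0235  0.2442] d_cm [-0.25 -1.03 -1.77]
0.5 0.15 0.404 [ 0.6255 -0.0268  0.2375] d_cm [-0.08 -0.33 -0.67]
0.45 0.155 0.359 [ 0.6233 -0.0355  0.2269] d_cm [-0.21 -0.87 -1.05]
0.4 0.155 0.314 [ 0.6214 -0.0433  0.2168] d_cm [-0.19 -0.78 -1.01]
0.35 0.155 0.269 [ 0.6196 -0.0506  0.2063] d_cm [-0.18 -0.73 -1.05]
0.3 0.155 0.224 [ 0.618  -0.0574  0.1955] d_cm [-0.17 -0.68 -1.09]
0.25 0.155 0.179 [ 0.6164 -0.0637  0.1843] d_cm [-0.15 -0.63 -1.12]
0.2 0.155 0.134 [ 0.615  -0.0694  0.1728] d_cm [-0.14 -0.57 -1.15]
0.15 0.155 0.089 [ 0.6138 -0.0745  0.161 ] d_cm [-0.13 -0.52 -1.18]
0.1 0.155 0.044 [ 0.6126 -0.0791  0.149 ] d_cm [-0.11 -0.46 -1.2 ]
0.05 0.155 0 [ 0.6117 -0.0831  0.1367] d_cm [-0.1  -0.4  -1.22]
0.0 0.155 0 [ 0.611  -0.0859  0.1243] d_cm [-0.07 -0.28 -1.24]
```

Approach to contact and begin to press.

Emit:
carry_out:
  moves: "-0.1 -1.0 -2.2 0 0 0 0;-0.1 -0.9 -2.0 0 0 0 0;0 -0.3 -0.8 0 0 0 0;0 -0.2 -0.4 0 0 0 0;0 -0.2 -0.4 0 0 0 0;0 0 0 0 0 0 0"

```text
time_s: 3.63
eef_pos: [0.6324, -0.0148, 0.2646]
tool_rot: [-2.739, 0.007, 2.884]
force: [-1.3, 0.6, 3.3]
grip_width: -0.002
finger_force: 1.5
```

Emit:
carry_out:
  moves: "-0.1 -0.2 -0.4 0 0 0 0;-0.1 -0.2 -0.4 0 0 0 0;-0.1 -0.2 -0.4 0 0 0 0;-0.1 -0.2 -0.4 0 0 0 0;0 0 0 0 0 0 0"

```text
time_s: 4.05
eef_pos: [0.6286, -0.0235, 0.2473]
tool_rot: [-2.739, 0.008, 2.884]
force: [2.7, 0.5, 4.7]
grip_width: -0.003
finger_force: 2.5
```

Emit:
carry_out:
  moves: "0 -0.2 -0.4 0 0 0 0;0 -0.2 -0.4 0 0 0 0;0 0 0 0 0 0 0;0 0 0 0 0 0 0"

```text
time_s: 4.38
eef_pos: [0.6275, -0.0285, 0.2405]
tool_rot: [-2.737, 0.006, 2.883]
force: [0.6, -0.6, 8.7]
grip_width: 0.004
finger_force: 4.1
```

```bash
python3 - <<'E'
from h import *
from rig import telemetry
s=telemetry.get_state(); print(s['time_s'],s['eef_pos'],s['force'])
t=viewer.camera('scene')[...,::-1]
w=viewer.camera('wrist')[...,::-1]
a=cv2.resize(t[140:240,230:360],(390,300),interpolation=cv2.INTER_CUBIC)
b=w[100:400,130:512][:284]
cv2.imwrite('pics/c2.png',np.hstack([a[:284],b]))
E
```

```text
4.3833 [ 0.62749887 -0.02845637  0.24053307] [ 0.55435026 -0.63508257  8.71870317]
```

View pics/c2.png

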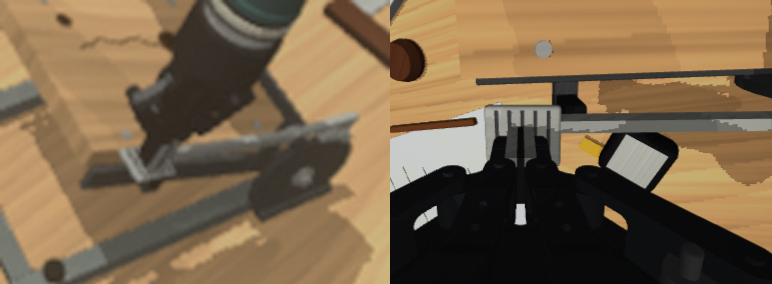

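The fingertips rest mid-plate at wrist crop (520,140) and the bar is pressed. Now I'll follow the arc down.

Emit:
carry_out:
  moves: "-0.1 -0.4 -0.6 1.2 -0.3 0 0;-0.1 -0.4 -0.5 1.2 -0.3 0 0;-0.1 -0.4 -0.5 1.2 -0.3 0 0;-0.1 -0.4 -0.5 1.2 -0.3 0 0"

```text
time_s: 4.82
eef_pos: [0.6237, -0.0444, 0.2202]
tool_rot: [-2.825, 0.005, 2.882]
force: [-0.5, -0.1, 14.4]
grip_width: 0.001
finger_force: 6.4
```

Emit:
carry_out:
  moves: "-0.1 -0.3 -0.5 1.2 -0.3 0 0;-0.1 -0.4 -0.5 1.2 -0.3 0 0;-0.1 -0.3 -0.5 1.2 -0.3 0 0;-0.1 -0.3 -0.6 1.2 -0.3 0 0;-0.1 -0.3 -0.6 1.2 -0.3 0 0;-0.1 -0.3 -0.6 1.2 -0.3 0 0"

```text
time_s: 5.32
eef_pos: [0.6185, -0.0649, 0.1874]
tool_rot: [-2.954, 0.006, 2.881]
force: [-0.3, -3.1, 13.4]
grip_width: 0.001
finger_force: 6.3
```

Emit:
carry_out:
  moves: "-0.1 -0.3 -0.6 1.2 -0.3 0 0;0 -0.3 -0.6 1.2 -0.3 0 0;-0.1 -0.3 -0.6 1.2 -0.3 0 0;-0.1 -0.2 -0.6 1.2 -0.3 0 0;-0.1 -0.2 -0.6 1.2 -0.3 0 0;0 -0.2 -0.6 1.2 -0.3 0 0"

```text
time_s: 5.82
eef_pos: [0.6145, -0.0806, 0.151]
tool_rot: [-3.083, 0.005, 2.88]
force: [-0.8, -4.5, 11.3]
grip_width: 0.001
finger_force: 6.1
```

Emit:
carry_out:
  moves: "-0.1 -0.2 -0.6 0.8 -0.2 0 0;0 -0.2 -0.6 0.8 -0.2 0 0;-0.1 -0.2 -0.5 0.8 -0.2 0 0;0 -0.1 -0.5 0 0 0 0"

```text
time_s: 6.15
eef_pos: [0.6128, -0.0871, 0.1287]
tool_rot: [-3.127, 0.004, 2.879]
force: [-0.3, -4.7, 10.9]
grip_width: -0.001
finger_force: 5.6
```

Emit:
carry_out:
  moves: "0 -0.1 -0.3 0 0 0 0;0 0 -0.3 0 0 0 0;0 0 0 0 0 0 0;0 0 0 0 0 0 0"

```text
time_s: 6.48
eef_pos: [0.6131, -0.0872, 0.1264]
tool_rot: [-3.127, 0.004, 2.88]
force: [-6.0, -2.2, 32.6]
grip_width: -0.003
finger_force: 16.6
```

On the buffers: the force rose and the tip is at about 113 mm, as expected. Let go upward.

Emit:
carry_out:
  moves: "0 0 0.5 0 0 0 0;0 0 0.5 0 0 0 0;0 0 0.6 0 0 0 0;0 0 0.8 0 0 0 0;0 0 1 0 0 0 0;0 0 2 0 0 0 0;0 0 3 0 0 0 0;0 0 3 0 0 0 0;0 0 3 0 0 0 0;0 0 0 0 0 0 0;0 0 0 0 0 0 0"

```text
time_s: 7.4
eef_pos: [0.6111, -0.0836, 0.2664]
tool_rot: [-3.129, 0.0, 2.884]
force: [-0.4, 0.1, -0.3]
grip_width: -0.002
finger_force: 0.0
```

```bash
python3 - <<'E'
from h import *
from rig import telemetry
s=telemetry.get_state(); print(s['time_s'],s['eef_pos'],s['force'])
t=viewer.camera('scene')[...,::-1]
cv2.imwrite('pics/e.png',cv2.resize(t[70:330,120:460],(784,600),interpolation=cv2.INTER_CUBIC))
E
```

```text
7.4 [ 0.61114448 -0.08363996  0.26642843] [-0.43484964  0.06979064 -0.34568536]
```

View pics/e.png

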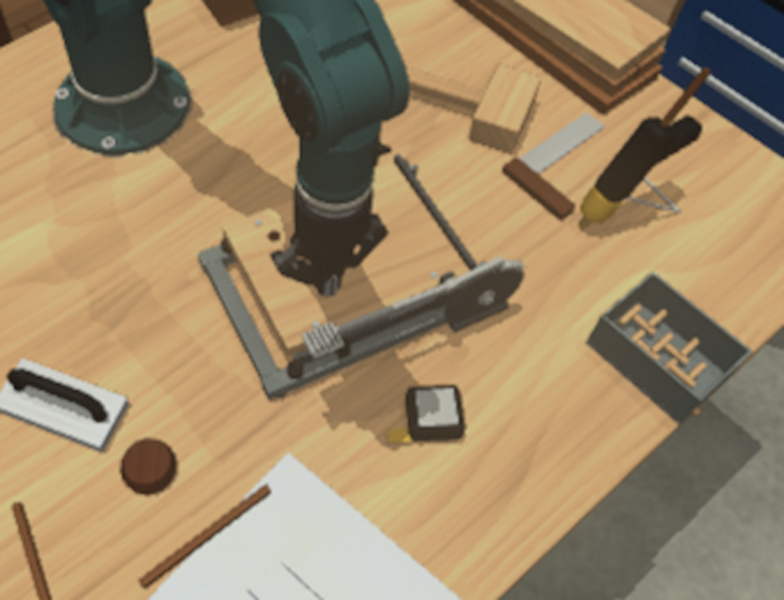

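The rest lies on its frame and the loose things have not moved. The thumb plate is at crop (323,339). I'll check that against the model for "level, pawl home".

```bash
python3 - <<'E'
from h import *; from arc import plate
for a in [(0,0),(.04,0),(.0,.15),(.19,.0)]:
    u=P('scene')@np.r_[plate(*a),1];u=u[:2]/u[2];print(a,((u-[120,70])*2.307).round(0))
E
```

```text
(0, 0) [321. 338.]
(0.04, 0) [324. 333.]
(0.0, 0.15) [320. 349.]
(0.19, 0.0) [337. 313.]
```

```bash
python3 -c "
from rig import job; print(job.hand_in())"
```

```text
the job is handed in; nothing more can be done
None
```

I pressed the pawl free, pushed the rest down onto its buffers and let go. In the last picture the rest is level, the pawl is home and nothing else looks moved; the job is handed in, but no verdict came back.

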